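Load a plate under the drill-jig bridge and latch it

ROBOT

A 6-joint arm with a two-finger parallel gripper is mounted at the origin on the work surface; the furniture and walls round the work are solid. World frame = base frame: x ahead of the robot, y to its left, z up, the work surface at z = 0. Lengths are in m, angles in rad, forces in N, time in s.
With the tool pointing down it reaches from about 0.35 to 0.875 m from the base axis. Payload 15.5 kg.
Tool frame: the origin (TCP) lies between the finger pads; the fingertips stand bot.tip_reach ahead of it and the grasp point (between the pads) lies 11 mm behind it (bot.tip_reach is the distance from the TCP to the fingertips, in m); y points along the fingers, z is the direction in which the jaws open and shut, and the axes are right-handed (so a half turn about y gives the same grasp; the last joint's range is limited). The gripper opens to 85 mm and grips with 20 to 120 N. Pads are 22 mm wide; open, the fingers measure 114 mm over their backs; the gripper's body (76 mm by 85 mm) begins 54 mm behind the grasp point. The pads swing forward as they close: fully open they stand 13 mm farther back than shut.
Start: joints at [1.071, 0.494, 1.345, -0, 1.302, -0.096], TCP at [0.246, 0.575, 0.239] pointing down, gripper open.
Joint ranges: [-2.91, 2.91], [-0.82, 2.16], [0.22, 2.67], [-1.22, 4.37], [0.12, 2.79], [-3.08, 3.08]. Speed limits (rad/s): [1.89, 1.89, 2.57, 3.01, 3.01, 3.01].

INTERFACE

Orientations are given as [roll, pitch, yaw] about the fixed x, y, z axes, in that order (R = Rz(yaw) Ry(pitch) Rx(roll)).
In Python, from station import bot, optics gives the robot as it stands. The module is installed in compiled form; this text tells all that it offers.
- The arm moves only by the tool apply_moves, never from a script. Its argument "commands" is a list of rows, each a list of 7 numbers: the opening, from 0 (shut) to 1 (fully open), then the shift along the tool's x, y, z in m, then the turn, a rotation vector about the tool's x, y, z in rad. A call has 1 to 12 rows; each row is the pose to reach, as a shift and turn from the pose commanded when the call began, along the tool's axes at that moment; what a row does not reach only later rows make up. A row lasts 1/10 s, in which the tool goes at most 50 mm and 8.59 degrees, less where a joint would pass 70% of its speed; a pose out of reach is approached as far as the arm can. A call with a gripper value outside its range is refused whole. The fingers move at their own pace and stop on an object; "grip_force" is the grip in N (left out, the last holds). Time passes only in rows, so rows that repeat a pose let the fingers close. It gives the time, the measured TCP pose, the force and the opening at its end, in the units of the state.
- bot.read_state(): the state, without advancing time (a new reading comes with each control period).
- optics.camera(name): name is "side" or "top" or "wrist"; returns the picture (400x640x3 uint8, red, green, blue); there is no depth.
- optics.camera_info(name): a dict with "intrinsics" (3x3 intrinsics, pixels), "R" (3x3) and "t" (3): a world point X has camera coordinates R X + t; the wrist camera has in their place "mount" (4x4, takes a point from camera to tool coordinates, whose origin is the TCP and whose axes are the tool frame's). Camera axes: x right, y down, z forward; pixel columns grow to the right and rows downward; lengths in m; the calibration is good to about 2 mm. A picture is of the moment at which its call begins: read the wrist's pose just before it. camera_info takes no time and is no camera call.
- bot.finish_job(): hands the job in, once; it reports no verdict.
The state is a dict: "clock": time; "q": joint angles; "qvel": joint speeds; "effort": joint torques, N m; "ee_pos": TCP position; "tool_rot": TCP orientation; "wrist_force": force on the tool from outside, world axes, zero at the start; "ft_torque": the same for the moment, N m; "width": opening from 0.0 (shut) to 1.0 (fully open).
Only numpy, scipy, OpenCV 4.12 (cv2) and the standard library are available. Lean on these libraries where they do the work, as an engineer would, in place of code of your own. Each camera call takes 0.05 s, during which the arm holds its last target. There are 200 camera calls.

TASK

With the fingertips only, push the flat plate lying on the drill jig along between the guide rails and under the low bridge until it is fully home against the end stop, keeping it flat on the jig and never lifting or tipping it. Then push the jig's swinging latch round by its upright pin, all the way to its stop, so that it lies across behind the plate. Leave the bucking bar, the tape roll and the small bin where they stand.

Things in the scene. Friction and masses are not known exactly. Their poses are not given: they have to be found in the camera images.
- jig: drill jig bolted to the bench: dark steel base covering x -177..138, y -83.5..121.5 mm of its frame, 38 mm high. Origin at bench height (z = 0; base top z = 38 mm) on the channel's centre line; x = direction in which the plate is pushed in, y to its left, z up. Bolt heads 4 mm high at x = -165, y = 108 and -70 lie outside the plate's path.
- mouth (a point): start of the straight channel, on its centre line, on the base top; x = 0 of the jig frame. Two steel guide rails, 12 mm high above the base, 18 mm wide, run from here to x = 130 mm 116 mm apart (y -58..58). Before it they flare outward at 15 deg back to x = -38, where the mouth is 137 mm wide inside, 161 outside; a plate pushed hard against a flare off-centre can jam.
- bridge (a point): centre of the underside of the low bridge, a steel bar across both rails, at x = 70 mm, 12 mm above the base (4 mm above the plate). Bar covers x 54..86, y -76..76, top 21 mm above the base; drill bushes and screws on it reach 28 mm above the base.
- stop (a point): foot of the face of the end stop, a fixed 12 mm high bar between the rails, at x = 115, y = 0 mm of the jig frame; the plate's front edge must rest on it.
- plate: loose flat aluminium plate, 100 (x) x 110 (y) x 8 mm thick, edges rounded by 2 mm, two rows of three small holes, 0.24 kg, dry friction (about 0.6). Origin at the centre of its underside. Starts flat on the base before the mouth, roughly lined up. Home, its origin is at x = 65, y = 0 mm of the jig frame, its rear edge at x = 15 (39 mm short of the bridge).
- latch (a joint): angle of the latch, a flat arm turning about a vertical axis at x = 4, y = 95 mm of the jig frame (outside the left rail). 0: arm points to the jig's -x; growing: it swings over the rail to -y (anticlockwise from above); 1.571 (hard stop): closed, arm along -y, its tongue 5 mm behind the rear edge of a plate that is home. Range -0.6..1.571. Stays where left; about 1 N at the pin moves it.
- latch_pin (a point): upright black pin at the free end of the latch arm, 14 mm diameter, 75 mm from the axis, standing 56.5 to 78.5 mm above the bench; this point is half-way up. The arm is 12 mm wide, reaches 86 mm from the axis, 50.5..56.5 mm above the bench; a tongue under it (57..83 mm from the axis) reaches down to 40.5 mm above the bench.
- bucking_bar: bystander: steel bar 36 x 100 x 28 mm on the bench, origin at the centre of its underside
- tape_roll: bystander: masking tape roll, 110 mm diameter, 25 mm high, lying flat under the tilted panel of a fixed stand (solid; x 0.45..0.66 m, y -0.01..0.225 m, 0.19..0.38 m above the bench: keep arm and gripper clear), origin at the centre of its underside
- small_bin: bystander: small open bin 93 x 72 x 42 mm, origin at the centre of its underside
Mind the look-alikes: they are no part of the job. Several things have the shape of the plate; the one meant has the colours described above.

How it is judged:
On the way, in this order (a step that is already met when the one before it is completed fails the run):
1. the plate is home against the end stop, under the bridge, with the latch still open (x of plate in the frame of jig between 0.062 and 0.068 m and y of plate in the frame of jig between -0.005 and 0.005 m and angle between the x axis of plate and the x axis of jig, either way round below 0.05 rad and height (world z) of plate between 0.036 and 0.041 m and angle between plate's own z axis and vertical below 0.03 rad and value of joint latch below 1.3 rad), for 0.2 s.
2. the latch is closed behind the plate (x of plate in the frame of jig between 0.062 and 0.068 m and y of plate in the frame of jig between -0.005 and 0.005 m and angle between the x axis of plate and the x axis of jig, either way round below 0.05 rad and height (world z) of plate between 0.036 and 0.041 m and angle between plate's own z axis and vertical below 0.03 rad and value of joint latch above 1.47 rad), for 0.2 s.
At the end, for the whole second after the job is handed in: The plate lies flat on the jig base, at rest, within 3 mm of fully home against the end stop, 5 mm of the channel's centre line and 0.05 rad of straight; the latch is within 0.1 rad of its closed stop (joint above 1.47) (all of step 2 and linear speed of plate below 0.01 m/s); the robot touches nothing.
It fails at once if the plate is lifted or carried (more than 6 mm above the jig base) (height (world z) of plate above 0.044 m).
It fails at once if the plate is tipped by more than about 6 degrees (angle between plate's own z axis and vertical above 0.1 rad).
It fails at once if the steel bucking bar is moved by more than 15 mm (distance of bucking_bar from where it was at the start of the episode above 0.015 m).
It fails at once if the roll of tape is moved by more than 15 mm (distance of tape_roll from where it was at the start of the episode above 0.015 m).
It fails at once if the small rivet bin is moved by more than 15 mm (distance of small_bin from where it was at the start of the episode above 0.015 m).
It also fails if it takes over 59 s, if anything falls off the work surface, if the arm or the gripper's body presses on something with over 40 N, if the wrist force passes 120 N, or if a joint passes its speed limit or range.

## Working session

There is one attempt and no reset: what is moved stays moved. The work goes in short steps, Python scripts to look and compute and a tool call to move; the robot and the scene stay as the last step left them, time stands still between calls to the robot, and variables do not carry over. Pictures are saved under pics/ and viewed, about 8 in all and at most 12, crops included, and the job is handed in when it is done.

Besides the shell and the picture viewer there is one more tool, called after "Call:" as name([rows], argument=value, ...), one row to a line, values as JSON. apply_moves: Moves the arm, as the interface text tells. Its arguments: {"type":"object","properties":{"commands":{"type":"array","items":{"type":"array","items":{"type":"number"}}},"grip_force":{"type":"number"}},"required":["commands"]}

```bash
mkdir -p pics
python3 - <<'E'
from station import bot, optics
import cv2, numpy as np
print(bot.read_state(), bot.tip_reach)
for n in ("top","side"):
    im=optics.camera(n); cv2.imwrite(f"pics/{n}0.png",im[:,:,::-1]); i=optics.camera_info(n)
    print(n,i["intrinsics"],i["R"],i["t"])
print(optics.camera_info("wrist"))
E
```

```text
{'clock': 0.0, 'q': array([ 1.07152071e+00,  4.94188113e-01,  1.34611544e+00, -1.34507110e-05,
        1.30251324e+00, -9.55067020e-02]), 'qvel': array([ 0.00075781, -0.00039598, -0.00099454,  0.00049292,  0.00169791,
        0.00032589]), 'effort': array([-3.60210324e-04, -8.82202435e+01, -3.83860159e+01, -2.28154749e-04,
        1.04184699e-02,  1.93884836e-05]), 'ee_pos': array([0.24539254, 0.5744341 , 0.2387025 ]), 'tool_rot': array([-1.57201612e+00,  1.03829677e-04, -4.03765401e-01]), 'wrist_force': array([ 0.59689099,  0.47042359, -0.94775974]), 'ft_torque': array([ 0.03130502, -0.01742175, -0.02818959]), 'width': 1.0036493023898565} 0.008
top [[474.52244683   0.         316.41532856]
 [  0.         474.52244683 197.80834789]
 [  0.           0.           1.        ]] [[ 0.02007593 -0.99954305 -0.02259734]
 [-0.99633331 -0.01812111 -0.08361561]
 [ 0.08316791  0.02419314 -0.99624183]] [0.21988292 0.56901726 1.42889453]
side [[457.2404456    0.         315.27754645]
 [  0.         457.2404456  199.98579205]
 [  0.           0.           1.        ]] [[ 0.25442291  0.96705421 -0.00866842]
 [ 0.74300627 -0.20119978 -0.63832619]
 [-0.61904011  0.15596412 -0.76971718]] [-0.33111551 -0.31192751  1.86399419]
{'intrinsics': array([[283.05936062,   0.        , 319.6846251 ],
       [  0.        , 283.05936062, 196.14989451],
       [  0.        ,   0.        ,   1.        ]]), 'mount': array([[-5.28061622e-04,  9.46414617e-01,  3.22953702e-01,
        -8.26909299e-02],
       [-8.11283470e-05, -3.22953787e-01,  9.46414732e-01,
        -1.32979265e-01],
       [ 9.99999857e-01,  4.73564598e-04,  2.47320554e-04,
        -7.25498106e-04],
       [ 0.00000000e+00,  0.00000000e+00,  0.00000000e+00,
         1.00000000e+00]])}
```

View pics/top0.png

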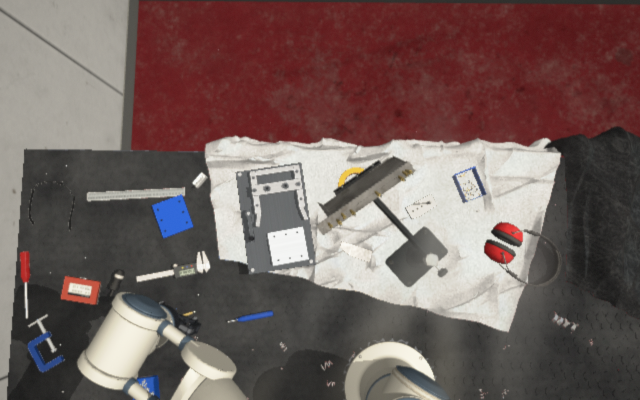

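View pics/side0.png

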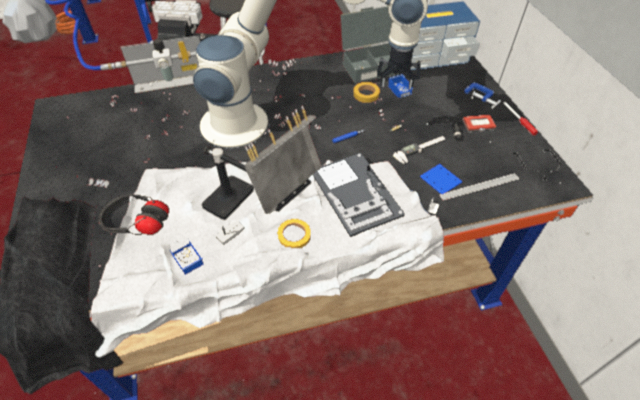

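The top view shows the jig at about (277,218) with its channel pointing up the image (about world +x). The plate is pale, at about (290,245), and the latch is on the jig's left, at about (248,225). The side view shows the jig at (360,195), with the stand's panel to its right (robot's -y side). I'll enlarge the crop and measure.

```bash
cat > h.py <<'E'
import numpy as np, cv2
from station import bot, optics
from scipy.spatial.transform import Rotation as Ro
def cam(n):
    i=optics.camera_info(n); K=np.array(i["intrinsics"])
    if n!="wrist": return K,np.array(i["R"]),np.array(i["t"])
    s=bot.read_state(); T=np.eye(4); T[:3,:3]=Ro.from_euler("xyz",s["tool_rot"]).as_matrix(); T[:3,3]=s["ee_pos"]
    M=np.linalg.inv(T@np.array(i["mount"])); return K,M[:3,:3],M[:3,3]
def ray(C,uv,z):
    K,R,t=C; uv=np.atleast_2d(uv).astype(float); d=(np.linalg.inv(K)@np.c_[uv,np.ones(len(uv))].T).T@R; c=-R.T@t
    return c+d*((z-c[2])/d[:,2])[:,None]
def proj(C,X):
    K,R,t=C; p=(R@np.atleast_2d(X).T).T+t; p=p@K.T; return p[:,:2]/p[:,2:]
E
python3 - <<'E'
from h import *
im=cv2.imread("pics/top0.png"); x0,y0=225,145
c=cv2.resize(im[y0:y0+140,x0:x0+120],None,fx=4.2,fy=4.2,interpolation=cv2.INTER_CUBIC)
s=cv2.imread("pics/side0.png")[145:245,300:450]
s=cv2.resize(s,None,fx=2,fy=2)
o=np.zeros((588,804,3),np.uint8);o[:c.shape[0],:504]=c;o[:200,504:804]=s;cv2.imwrite("pics/c0.png",o)
E
```

```text
(no output)
```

View pics/c0.png

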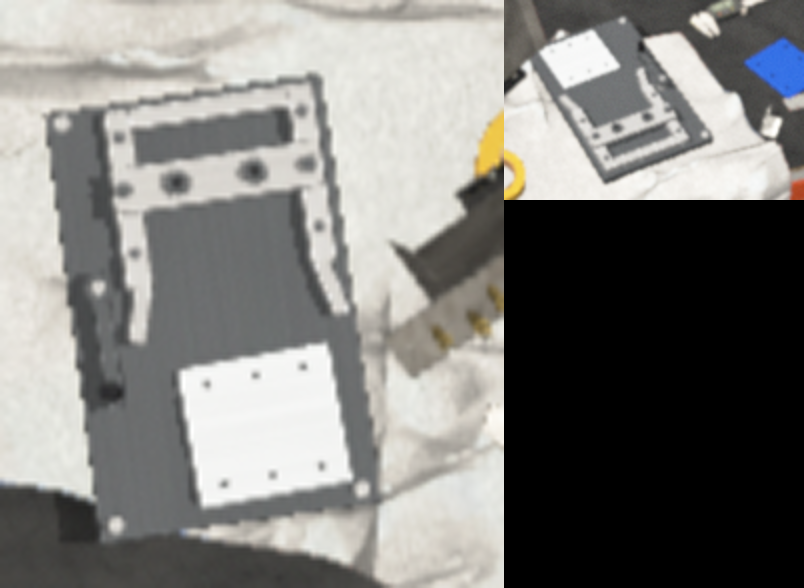

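The crop shows the jig's base corners at crop (48,115), (320,75), (378,495) and (105,540). The front bolts are at (116,525) and (362,488), the latch axis at (98,287) and its pin at (108,390). The white plate sits right of centre. Next I'll turn these into poses.

Run:
```python
from h import *
C=cam("top")
def full(p): return (np.array(p,float)+.5)/4.2-.5+[225,145]
J=np.array([[138,121.5,38],[138,-83.5,38],[-177,-83.5,38],[-177,121.5,38],[-165,108,42],[-165,-70,42],[4,95,58]])/1e3
px=full([(48,115),(320,75),(378,495),(105,540),(116,525),(362,488),(98,287)])
W=np.array([ray(C,p,j[2])[0,:2] for p,j in zip(px,J)])
def fit(A,B):
    a=A-A.mean(0);b=B-B.mean(0);th=np.arctan2((a[:,0]*b[:,1]-a[:,1]*b[:,0]).sum(),(a*b).sum())
    R=np.array([[np.cos(th),-np.sin(th)],[np.sin(th),np.cos(th)]]);return th,R,B.mean(0)-R@A.mean(0)
th,R,t=fit(J[:,:2],W);print("jig",th,t,(W-(J[:,:2]@R.T+t))*1e3)
im=cv2.imread("pics/top0.png");g=cv2.resize(im[145:285,225:345],None,fx=4.2,fy=4.2,interpolation=cv2.INTER_CUBIC)
m=(g.min(2)>225).astype(np.uint8);m[:330]=0;m[:,:170]=0;m[515:]=0
n,l,s,c=cv2.connectedComponentsWithStats(m);k=1+s[1:,4].argmax()
(cx,cy),sz,a=cv2.minAreaRect(cv2.findNonZero((l==k).astype(np.uint8)))
bx=cv2.boxPoints(((cx,cy),sz,a));P=ray(C,full(bx),.046)[:,:2]
Pj=(P-t)@R;print("plate box jig mm",Pj*1e3,Pj.mean(0)*1e3, P.mean(0))
pin=ray(C,full([(108,388)]),.0785)[0,:2];pj=(pin-t)@R;print("pin",pin,pj*1e3)
w=lambda x,y:R@[x/1e3,y/1e3]+t
print("mouth",w(0,0),"stop",w(115,0),"home",w(65,0))
```

```text
jig 0.16587110185926277 [0.5247751  0.33933849] [[-2.13676707 -3.34006298]
 [-3.2102838   0.66984733]
 [ 4.48547392  4.1708706 ]
 [ 2.16599145 -2.9008989 ]
 [-0.79493371  0.23319901]
 [-0.19336797  0.30810023]
 [-0.31611282  0.8589447 ]]
plate box jig mm [[ -62.82753216   49.1030318 ]
 [ -59.03230813  -59.32841819]
 [-156.97708803  -63.11925105]
 [-160.80240587   44.66770855]] [-109.90983355   -7.16923222] [0.41755752 0.31412028]
pin [0.44099946 0.42178094] [-69.01362038  95.14324097]
mouth [0.5247751  0.33933849] stop [0.63819672 0.35832632] home [0.58888297 0.35007074]
```

Run:
```python
from h import *
T,S=cam("top"),cam("side")
def tri(a,b):
    P=[c[0]@np.c_[c[1],c[2]] for c in(T,S)]
    X=cv2.triangulatePoints(P[0],P[1],np.array(a,float).reshape(2,1),np.array(b,float).reshape(2,1));return (X[:3]/X[3]).ravel()
print("panel top-left",tri((321,234),(313,118)),"top-right",tri((411,165),(248,158)))
print("low",tri((322,208),(322,163)))
s=cv2.imread("pics/side0.png")[90:250,180:420];t=cv2.imread("pics/top0.png")[140:300,310:450]
o=np.zeros((560,800,3),np.uint8);o[:400,:600]=0
a=cv2.resize(s,(480,320));b=cv2.resize(t,(320,366));o[:320,:480]=a;o[:366,480:]=b;cv2.imwrite("pics/c1.png",o)
```

```text
panel top-left [0.45297313 0.21455341 0.34941186] top-right [0.61332707 0.00561331 0.39350816]
low [0.52327288 0.21871789 0.22826148]
```

View pics/c1.png

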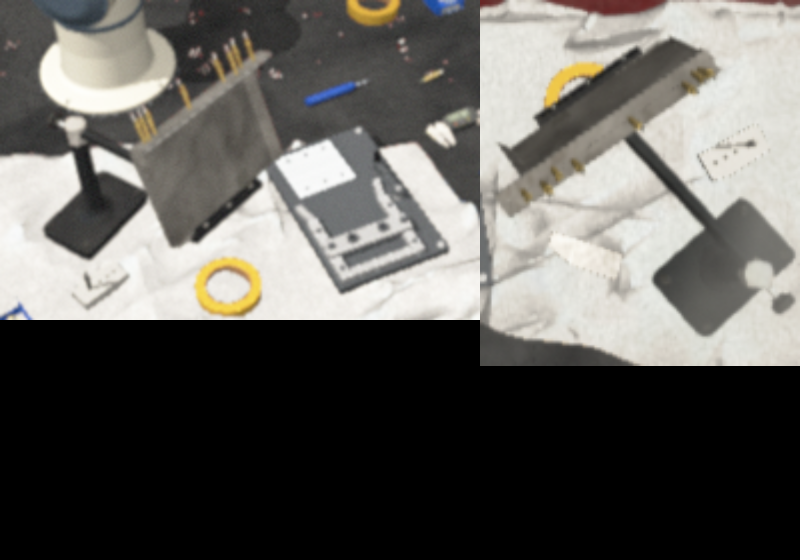

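The panel's near corner is at about (0.453, 0.215, 0.36). That is about 65 mm from the arm's plane at the end of the push, so I'll check the forearm clearance on the way in. Next I'll work out the hover move behind the plate.

```bash
cat >> h.py <<'E'
TH=0.1659; JR=np.array([[np.cos(TH),-np.sin(TH)],[np.sin(TH),np.cos(TH)]]); JT=np.array([.5248,.3393])
def w(x,y): return JR@[x/1e3,y/1e3]+JT
def j(p): return (np.asarray(p)[:2]-JT)@JR*1e3
def go(x,y,z,yaw=TH,tilt=0):
    """shift+turn in tool axes to jig-frame x,y mm, world z m"""
    s=bot.read_state(); A=Ro.from_euler("xyz",s["tool_rot"]); B=Ro.from_euler("xyz",[-np.pi/2+tilt,0,yaw])
    print("shift",A.inv().apply(np.r_[w(x,y),z]-s["ee_pos"]).round(4),"turn",(A.inv()*B).as_rotvec().round(4),"jig",j(s["ee_pos"]).round(1),"z",s["ee_pos"][2].round(4),"F",s["wrist_force"].round(1),"yaw",s["tool_rot"][2].round(4),"w",round(s["width"],3),"tip",bot.tip_reach,"t",s["clock"],"q",s["q"].round(3))
E
python3 -c "
from h import *
go(-200,-6,.12)"
```

```text
shift [ 0.1842  0.119  -0.2193] turn [ 1.000e-03 -5.697e-01 -5.000e-04] jig [-236.7  278.1] z 0.2388 F [ 0.4 -0.6  0.9] yaw -0.4038 w 0.999 tip 0.008 t 0.1 q [ 1.072  0.494  1.346  0.     1.303 -0.095]
```

Call:
apply_moves([
  [0.55,0.0307,0,-0.0366,0.0002,-0.095,0],
  [0.55,0.0614,0,-0.0731,0.0003,-0.19,0],
  [0.55,0.0921,0.01,-0.1096,0.0005,-0.285,0],
  [0.55,0.1228,0.02,-0.146,0.0007,-0.38,0],
  [0.55,0.1535,0.03,-0.183,0.0008,-0.475,0],
  [0.55,0.1842,0.045,-0.2193,0.001,-0.57,0],
  [0.55,0.1842,0.07,-0.2193,0.001,-0.57,0],
  [0.55,0.1842,0.1,-0.2193,0.001,-0.57,0],
  [0.55,0.1842,0.119,-0.2193,0.001,-0.57,0],
  [0.55,0.1842,0.119,-0.2193,0.001,-0.57,0],
  [0.55,0.1842,0.119,-0.2193,0.001,-0.57,0],
])

```text
clock: 1.2
ee_pos: [0.3287, 0.3007, 0.1205]
tool_rot: [-1.57, 0.0, 0.166]
wrist_force: [0.2, 0.8, 0.2]
width: 0.547
```

```bash
python3 - <<'E'
from h import *
go(-200,-6,.06)
s=bot.read_state();print(s["q"],s["ee_pos"])
from scipy.optimize import lstsq if 0 else None
E
python3 - <<'E'
from h import *
im=optics.camera("wrist");cv2.imwrite("pics/w1.png",im[:,:,::-1])
sd=optics.camera("side")[:,:,::-1];cv2.imwrite("pics/s1.png",sd)
go(-200,-6,.06)
o=np.zeros((590,640,3),np.uint8);o[:400]=im[:,:,::-1];o[400:590,:380]=cv2.resize(sd[60:250,180:420],(380,190));
cv2.imwrite("pics/c2.png",o)
E
```

```text
shift [-0.0009  0.0612 -0.0007] turn [-0.0015  0.0006  0.0015] jig [-199.2   -5.4] z 0.1212 F [-0.1  0.2  0.3] yaw 0.1665 w 0.555 tip 0.008 t 1.3 q [ 6.060e-01  4.260e-01  1.912e+00  1.000e-03  8.020e-01 -1.132e+00]  File "<stdin>", line 4
    from scipy.optimize import lstsq if 0 else None
                                     ^^
SyntaxError: invalid syntax
```

View pics/c2.png

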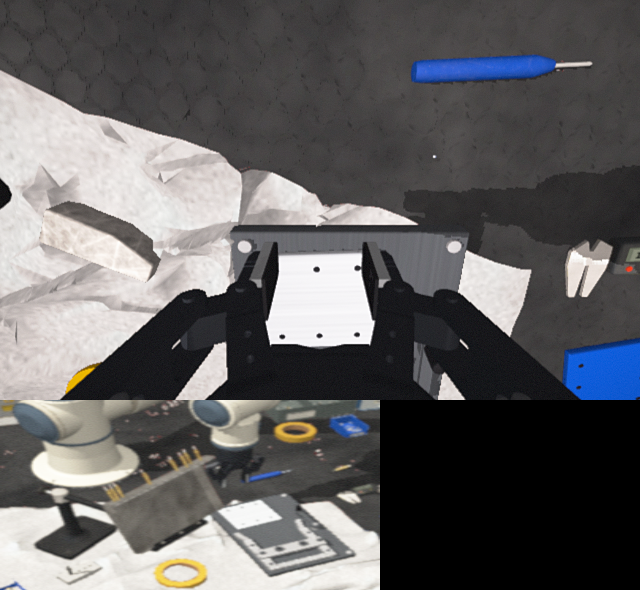

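The wrist picture shows the jig's rear bolts at (245,247) and (453,247), and the plate's rear edge at rows 252–255 between the fingers. The bystanders are well clear. I'll check the jig frame against these and estimate the arm geometry for panel clearance.

Run:
```python
from h import *
C=cam("wrist"); im=cv2.imread("pics/w1.png")
for u,v in((245,247),(453,247)):
    r=im[v-9:v+10,u-9:u+10].min(2)>190; yy,xx=np.nonzero(r); p=(xx.mean()+u-9,yy.mean()+v-9)
    print("bolt",p,j(ray(C,p,.042)[0]).round(1))
m=im.min(2)
for u in(290,310,340,355):
    col=m[225:300,u].astype(int);v=225+np.argmax(col>215); print("rear edge",u,v,j(ray(C,(u,v),.045)[0]).round(1))
s=bot.read_state();q=s["q"];e=s["ee_pos"]
# r=L1 s2+L2 s23 ; use start and now
qa=np.array([.494,1.346]);ra,za=np.hypot(.2454,.5744),.2387
qb=q[1:3];rb,zb=np.hypot(*e[:2]),e[2]
A=[];b=[]
for Q,r,z in((qa,ra,za),(qb,rb,zb)):
    A+=[[np.sin(Q[0]),np.sin(Q.sum()),0],[np.cos(Q[0]),np.cos(Q.sum()),1]];b+=[r,z]
print("L1,L2,h-Lt",np.linalg.lstsq(np.array(A),np.array(b),rcond=None))
```

```text
bolt (np.float64(243.94690265486724), np.float64(246.2920353982301)) [-165.1  -69.9]
bolt (np.float64(453.82758620689657), np.float64(246.69827586206895)) [-164.8  107.2]
rear edge 290 256 [-157.6  -31. ]
rear edge 310 255 [-158.6  -14.2]
rear edge 340 254 [-159.5   11. ]
rear edge 355 254 [-159.5   23.6]
L1,L2,h-Lt (array([ 0.54779935,  0.35001564, -0.14267205]), array([0.00190976]), np.int32(3), array([2.01991937, 1.38098188, 0.11320233]))
```

The jig frame agrees with the wrist camera to within 1 mm, and the forearm clears the panel. I'll go down behind the plate to feel for the base top and find the true tip height.

Call:
apply_moves([
  [0.55,0.01,0.03,-0.001,-0.0015,0,0.0015],
  [0.55,0.02,0.055,-0.001,-0.0015,0,0.0015],
  [0.55,0.02,0.065,-0.001,-0.0015,0,0.0015],
  [0.55,0.02,0.067,-0.001,-0.0015,0,0.0015],
  [0.55,0.02,0.069,-0.001,-0.0015,0,0.0015],
  [0.55,0.02,0.071,-0.001,-0.0015,0,0.0015],
  [0.55,0.02,0.071,-0.001,-0.0015,0,0.0015],
])

```text
clock: 2.0
ee_pos: [0.3487, 0.3033, 0.0499]
tool_rot: [-1.571, 0.0, 0.166]
wrist_force: [0.3, 0.0, -0.2]
width: 0.552
```

Run:
```python
from h import *
go(-180,-6,.045)
t=optics.camera("side")[:,:,::-1];cv2.imwrite("pics/s2.png",t)
im=optics.camera("wrist")[:,:,::-1];cv2.imwrite("pics/w2.png",im)
```

```text
shift [-0.0003  0.0049  0.0005] turn [ 0.0002  0.0005 -0.0004] jig [-179.7   -6.5] z 0.0499 F [ 0.3  0.  -0.2] yaw 0.1664 w 0.552 tip 0.008 t 2.0 q [ 0.586  0.577  1.93   0.     0.635 -1.151]
```

Still no contact. I'll go down 1 mm at a time.

Call:
apply_moves([
  [0.55,0,0.001,0,0,0,0],
  [0.55,0,0.002,0,0,0,0],
  [0.55,0,0.003,0,0,0,0],
  [0.55,0,0.004,0,0,0,0],
  [0.55,0,0.004,0,0,0,0],
])

```text
clock: 2.6
ee_pos: [0.3486, 0.303, 0.0451]
tool_rot: [-1.571, 0.002, 0.166]
wrist_force: [-0.6, -0.2, 0.5]
width: 0.549
```

Call:
apply_moves([
  [0.55,0,0.001,0,0,0,0],
  [0.55,0,0.002,0,0,0,0],
  [0.55,0,0.002,0,0,0,0],
])

```text
clock: 2.9
ee_pos: [0.3487, 0.3031, 0.0434]
tool_rot: [-1.571, 0.001, 0.166]
wrist_force: [-0.5, -1.0, 7.3]
width: 0.55
```

Call:
apply_moves([
  [0.55,0,0.001,0,0,0,0],
  [0.55,0,0.002,0,0,0,0],
  [0.55,0,0.002,0,0,0,0],
])

```text
clock: 3.2
ee_pos: [0.3488, 0.3032, 0.0429]
tool_rot: [-1.571, -0.0, 0.166]
wrist_force: [-8.1, -6.2, 53.9]
width: 0.549
```

Contact came at TCP z ≈ 0.0435. I'll raise to about 0.0463, which puts the tips 2.5–3 mm above the base.

Call:
apply_moves([
  [0.55,0,-0.003,0,0,0,0],
  [0.55,0,-0.005,0,0,0,0],
  [0.55,0,-0.005,0,0,0,0],
])

```text
clock: 3.5
ee_pos: [0.3488, 0.3032, 0.0464]
tool_rot: [-1.571, 0.001, 0.166]
wrist_force: [-0.2, -0.6, 0.2]
width: 0.548
```

```bash
python3 -c "
from h import *
go(-168,-6,.0463)"
```

```text
shift [0.0115 0.0001 0.0006] turn [ 0.0004  0.0003 -0.0008] jig [-179.5   -6.6] z 0.0464 F [-0.2 -0.6  0.2] yaw 0.1662 w 0.548 tip 0.008 t 3.5 q [ 0.586  0.584  1.932 -0.     0.626 -1.151]
```

Call:
apply_moves([
  [0.55,0.005,0,0,0,0,0],
  [0.55,0.01,0,0,0,0,0],
  [0.55,0.014,0,0,0,0,0],
  [0.55,0.018,0,0,0,0,0],
  [0.55,0.022,0,0,0,0,0],
  [0.55,0.025,0,0,0,0,0],
  [0.55,0.025,0,0,0,0,0],
])

```text
clock: 4.2
ee_pos: [0.374, 0.3074, 0.0462]
tool_rot: [-1.571, 0.001, 0.166]
wrist_force: [-0.5, 0.2, -0.3]
width: 0.547
```

```bash
cat > meas.py <<'E'
from h import *
import sys
C=cam("top"); im=np.ascontiguousarray(optics.camera("top")[:,:,::-1]); cv2.imwrite(f"pics/{sys.argv[1]}.png",im)
go(-168,-6,.0463)
g=cv2.resize(im[145:285,225:345],None,fx=4.2,fy=4.2,interpolation=cv2.INTER_CUBIC)
u=proj(C,np.array([[*w(x,y),.046] for x,y in((-177,-83),(138,-83),(138,121),(-177,121))]));u=((u-[225,145]+.5)*4.2-.5).astype(int)
k=np.zeros(g.shape[:2],np.uint8);cv2.fillConvexPoly(k,u,1)
m=((g.min(2)>225)&(k>0)).astype(np.uint8)
n,l,s,c=cv2.connectedComponentsWithStats(m);q=1+s[1:,4].argmax()
bx=cv2.boxPoints(cv2.minAreaRect(cv2.findNonZero((l==q).astype(np.uint8))))
print("box",j2:=np.array([j(p).round(1) for p in ray(C,(bx+.5)/4.2-.5+[225,145],.046)]),"mean",j2.mean(0))
cv2.imwrite(f"pics/{sys.argv[1]}c.png",g)
E
python3 meas.py t3
```

```text
shift [-0.0137 -0.      0.0006] turn [ 0.0004  0.0001 -0.0007] jig [-154.3   -6.6] z 0.0463 F [ 0.1 -1.1 -0.9] yaw 0.166 w 0.547 tip 0.008 t 4.25 q [ 0.565  0.6    1.879 -0.     0.663 -1.172]
box [[ -43.7   45. ]
 [ -44.8  -63.2]
 [-104.1  -62.9]
 [-103.1   45. ]] mean [-73.925  -9.025]
```

View pics/t3c.png

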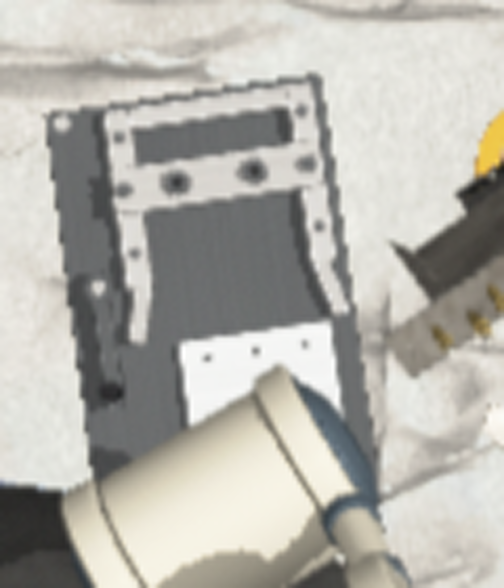

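The plate is now aligned with its front at x ≈ -44, but its centre is at y ≈ -8 to -9. I'll push obliquely to shift it left before it reaches the flare.

Call:
apply_moves([
  [0.55,0.003,0,0.0012,0,0,0],
  [0.55,0.006,0,0.0027,0,0,0],
  [0.55,0.009,0,0.0042,0,0,0],
  [0.55,0.012,0,0.0057,0,0,0],
  [0.55,0.015,0,0.0072,0,0,0],
  [0.55,0.015,0,0.0072,0,0,0],
])

```text
clock: 4.85
ee_pos: [0.3875, 0.3172, 0.0462]
tool_rot: [-1.571, 0.001, 0.166]
wrist_force: [-0.6, 0.3, -0.1]
width: 0.553
```

```bash
python3 meas.py t4
```

```text
shift [-0.0288 -0.     -0.0068] turn [ 0.0003  0.0004 -0.0005] jig [-139.2    0.8] z 0.0463 F [ 0.2 -0.1  0.3] yaw 0.1663 w 0.553 tip 0.008 t 4.9 q [ 0.567  0.612  1.838 -0.     0.692 -1.17 ]
box [[-28.4  52.1]
 [-29.4 -55.8]
 [-90.2 -55.5]
 [-89.2  52. ]] mean [-59.3  -1.8]
```

The friction push worked: the plate is at y ≈ -1.8 and straight. I'll push on with a small left drift.

Call:
apply_moves([
  [0.55,0.006,0,0.0006,0,0,0],
  [0.55,0.012,0,0.0012,0,0,0],
  [0.55,0.018,0,0.0017,0,0,0],
  [0.55,0.024,0,0.0017,0,0,0],
  [0.55,0.03,0,0.0017,0,0,0],
  [0.55,0.036,0,0.0017,0,0,0],
  [0.55,0.042,0,0.0017,0,0,0],
  [0.55,0.048,0,0.0017,0,0,0],
  [0.55,0.054,0,0.0017,0,0,0],
  [0.55,0.06,0,0.0017,0,0,0],
  [0.55,0.06,0,0.0017,0,0,0],
])

```text
clock: 6.0
ee_pos: [0.447, 0.3287, 0.0462]
tool_rot: [-1.571, -0.0, 0.166]
wrist_force: [0.3, -0.1, -0.4]
width: 0.546
```

```bash
python3 meas.py t5
```

```text
shift [-0.0891 -0.0001 -0.0084] turn [ 0.0003  0.0001 -0.0003] jig [-78.9   2.4] z 0.0462 F [0.5 0.3 0.5] yaw 0.166 w 0.55 tip 0.008 t 6.05 q [ 0.527  0.656  1.704 -0.     0.782 -1.21 ]
box [[ -84.9  111.7]
 [ -38.5   -5.5]
 [ -63.6  -15.6]
 [-109.8  101.4]] mean [-74.2  48. ]
```

View pics/t5.png

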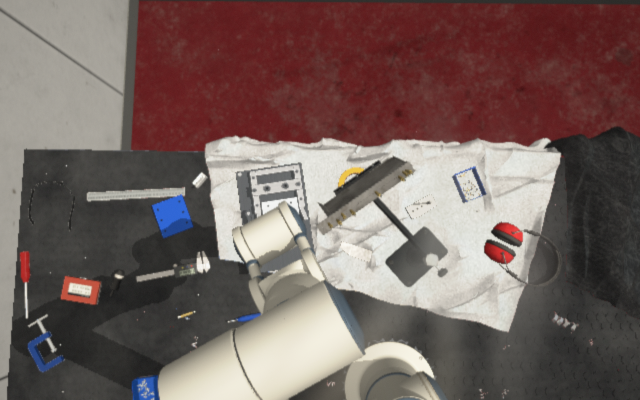

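The forearm is offset to the left of the panel with plenty of room. (The box measurement locked onto the arm this time, so I'm ignoring it.) The plate is in the channel, so I'll keep pushing.

Call:
apply_moves([
  [0.55,0.006,0,0,0,0,0],
  [0.55,0.012,0,0,0,0,0],
  [0.55,0.018,0,0,0,0,0],
  [0.55,0.024,0,0,0,0,0],
  [0.55,0.03,0,0,0,0,0],
  [0.55,0.036,0,0,0,0,0],
  [0.55,0.042,0,0,0,0,0],
  [0.55,0.048,0,0,0,0,0],
  [0.55,0.054,0,0,0,0,0],
  [0.55,0.06,0,0,0,0,0],
  [0.55,0.066,0,0,0,0,0],
  [0.55,0.066,0,0,0,0,0],
])

```text
clock: 7.25
ee_pos: [0.5121, 0.3396, 0.0461]
tool_rot: [-1.571, 0.0, 0.166]
wrist_force: [0.5, -0.0, -0.1]
width: 0.55
```

Call:
apply_moves([
  [0.55,0.003,0,0,0,0,0],
  [0.55,0.006,0,0,0,0,0],
  [0.55,0.009,0,0,0,0,0],
  [0.55,0.012,0,0,0,0,0],
  [0.55,0.012,0,0,0,0,0],
])

```text
clock: 7.75
ee_pos: [0.5234, 0.3414, 0.0461]
tool_rot: [-1.571, 0.001, 0.166]
wrist_force: [0.6, 0.3, 0.1]
width: 0.549
```

Run:
```python
from h import *
go(4,0,.0463)
im=optics.camera("wrist")[:,:,::-1];cv2.imwrite("pics/w5.png",im)
go(4,0,.0463)
```

```text
shift [ 0.005  -0.0002 -0.0023] turn [ 0.0004  0.0002 -0.0005] jig [-1.   2.3] z 0.0461 F [0.6 0.3 0.1] yaw 0.1661 w 0.549 tip 0.008 t 7.75 q [ 0.483  0.722  1.519 -0.     0.901 -1.254]
shift [ 0.0052 -0.0002 -0.0024] turn [ 0.0004  0.0002 -0.0005] jig [-1.2  2.4] z 0.0461 F [-0.6  0.1 -0.6] yaw 0.1661 w 0.55 tip 0.008 t 7.8 q [ 0.483  0.722  1.52  -0.     0.901 -1.254]
```

View pics/w5.png

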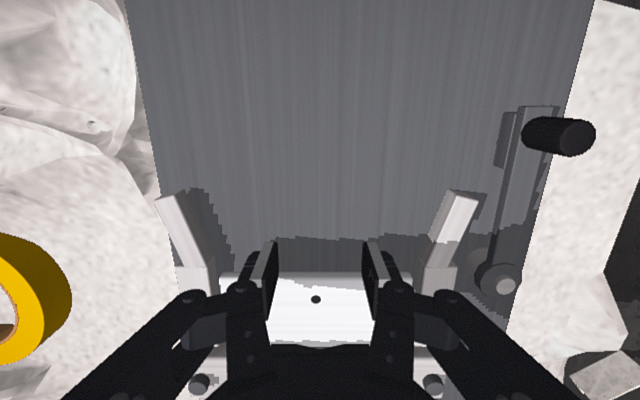

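The plate is in the channel between the rails, straight, and the latch is still open with its pin at (560,135). Next is the slow final push, watching for stop contact.

Call:
apply_moves([
  [0.55,0.001,0,0,0,0,0],
  [0.55,0.002,0,0,0,0,0],
  [0.55,0.003,0,0,0,0,0],
  [0.55,0.004,0,0,0,0,0],
  [0.55,0.004,0,0,0,0,0],
])

```text
clock: 8.3
ee_pos: [0.5269, 0.342, 0.0461]
tool_rot: [-1.571, 0.001, 0.166]
wrist_force: [-2.7, 0.4, 1.1]
width: 0.552
```

Call:
apply_moves([
  [0.55,0.001,0,0,0,0,0],
  [0.55,0.002,0,0,0,0,0],
  [0.55,0.002,0,0,0,0,0],
])

```text
clock: 8.6
ee_pos: [0.5284, 0.3423, 0.046]
tool_rot: [-1.571, 0.002, 0.166]
wrist_force: [-4.2, -0.0, 3.3]
width: 0.551
```

Call:
apply_moves([
  [0.55,0.001,0,0,0,0,0],
  [0.55,0.001,0,0,0,0,0],
])

```text
clock: 8.8
ee_pos: [0.5285, 0.3423, 0.0459]
tool_rot: [-1.572, 0.004, 0.166]
wrist_force: [-10.5, 0.1, 6.0]
width: 0.555
```

Call:
apply_moves([
  [0.55,0.001,0,0,0,0,0],
  [0.55,0.001,0,0,0,0,0],
  [0.55,0.001,0,0,0,0,0],
])

```text
clock: 9.1
ee_pos: [0.5286, 0.3422, 0.0458]
tool_rot: [-1.572, 0.005, 0.166]
wrist_force: [-13.8, -2.1, 9.1]
width: 0.549
```

```bash
python3 -c "
from h import *
go(-20,0,.0463)"
```

```text
shift [-0.0242 -0.0003 -0.0023] turn [ 0.0011  0.0004 -0.0052] jig [4.2 2.3] z 0.0458 F [-13.8  -2.1   9.1] yaw 0.1663 w 0.549 tip 0.008 t 9.1 q [ 4.800e-01  7.280e-01  1.503e+00  1.000e-03  9.160e-01 -1.258e+00]
```

The plate is home: TCP x stopped at 4.2 with about 14 N on the stop. I'll back off, rise, shut the gripper and go above the left side of the latch pin.

Call:
apply_moves([
  [0.55,-0.01,0,0,0,0,0],
  [0.55,-0.025,0,0,0,0,0],
  [0.55,-0.028,-0.03,0,0,0,0],
  [0,-0.03,-0.075,0,0,0,0],
  [0,-0.05,-0.075,0.04,0,0,0],
  [0,-0.07,-0.075,0.08,0,0,0],
  [0,-0.077,-0.075,0.126,0,0,0],
  [0,-0.077,-0.075,0.126,0,0,0],
  [0,-0.077,-0.075,0.126,0,0,0],
])

```text
clock: 10.0
ee_pos: [0.4336, 0.455, 0.121]
tool_rot: [-1.571, 0.0, 0.168]
wrist_force: [-0.3, -0.1, -0.5]
width: 0.005
```

Run:
```python
from h import *
im=optics.camera("wrist")[:,:,::-1];C=cam("wrist")
go(-71,128,.073)
for n,x,y,z in(("rearL",15,55,.046),("pin",-71,95,.0785)): print(n,proj(C,[*w(x,y),z]).round())
sd=optics.camera("top")[:,:,::-1]
o=np.zeros((580,640,3),np.uint8);o[:400]=im;o[400:580,:360]=cv2.resize(sd[150:280,220:350],(360,360))[:180];cv2.imwrite("pics/c6.png",o)
```

```text
shift [-0.0003  0.048  -0.0001] turn [ 0.0007  0.0009 -0.0009] jig [-70.7 128.2] z 0.121 F [ 0.4 -0.3 -0.6] yaw 0.1668 w 0.003 tip 0.008 t 10.05 q [ 0.713  0.625  1.461 -0.     1.056 -1.024]
rearL [[238. 300.]]
pin [[272. 228.]]
```

View pics/c6.png

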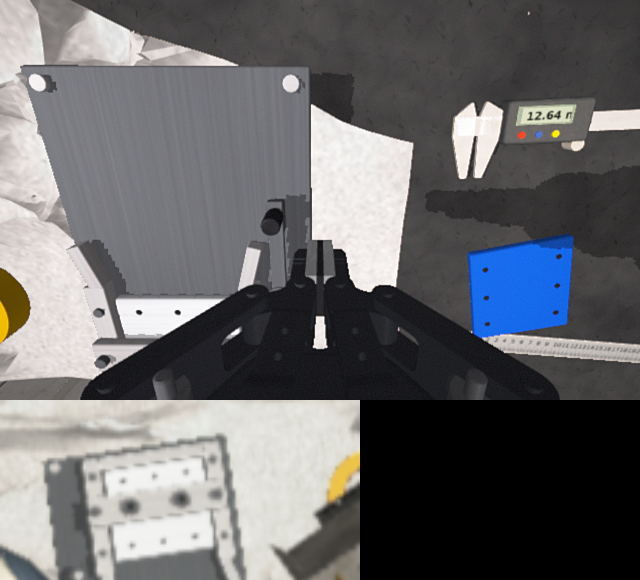

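The plate lies home: its front shows against the end stop in the top view, and its rear edge shows before the bridge. The latch pin is at (272,220) and the closed fingers are left of it. I'll descend now.

Call:
apply_moves([
  [0,0,0.02,0,0,0,0],
  [0,0,0.04,0,0,0,0],
  [0,0,0.048,0,0,0,0],
  [0,0,0.048,0,0,0,0],
])

```text
clock: 10.5
ee_pos: [0.434, 0.453, 0.0722]
tool_rot: [-1.572, 0.003, 0.165]
wrist_force: [0.2, 0.1, -0.8]
width: -0.0
```

Run:
```python
from h import *
go(-71,120,.073)
p=j(bot.read_state()["ee_pos"])
for a in np.arange(0,1.58,.13):
    pin=np.array([4-75*np.cos(a),95-75*np.sin(a)]);c=pin-25*np.array([np.sin(a),-np.cos(a)]);print(round(a,2),((c-p)/1e3).round(4))
```

```text
shift [-0.0002 -0.0008 -0.0071] turn [ 0.0017 -0.0009 -0.0029] jig [-70.8 127.1] z 0.0722 F [ 0.2  0.1 -0.8] yaw 0.165 w -0.0 tip 0.008 t 10.5 q [ 0.712  0.689  1.496  0.     0.96  -1.024]
0.0 [-0.0002 -0.0071]
0.13 [-0.0028 -0.017 ]
0.26 [-0.0041 -0.0272]
0.39 [-0.0041 -0.0375]
0.52 [-0.0027 -0.0477]
0.65 [-0.     -0.0576]
0.78 [ 0.0039 -0.0671]
0.91 [ 0.0091 -0.076 ]
1.04 [ 0.0153 -0.0841]
1.17 [ 0.0225 -0.0914]
1.3 [ 0.0307 -0.0977]
1.43 [ 0.0395 -0.1028]
1.56 [ 0.049  -0.1068]
```

Now I'll follow that arc, round the first half and then the rest.

Call:
apply_moves([
  [0,0,0,-0.007,0,0,0],
  [0,-0.003,0,-0.017,0,0,0],
  [0,-0.004,0,-0.027,0,0,0],
  [0,-0.004,0,-0.0375,0,0,0],
  [0,-0.003,0,-0.0475,0,0,0],
  [0,0,0,-0.0575,0,0,0],
  [0,0.004,0,-0.067,0,0,0],
  [0,0.004,0,-0.067,0,0,0],
])

```text
clock: 11.3
ee_pos: [0.4497, 0.3875, 0.0731]
tool_rot: [-1.572, 0.001, 0.165]
wrist_force: [0.2, -0.5, 0.4]
width: 0.0
```

Run:
```python
from h import *
im=optics.camera("wrist")[:,:,::-1];go(-71,120,.073);cv2.imwrite("pics/w7.png",im)
```

```text
shift [-0.0048  0.0001  0.0594] turn [ 0.0007 -0.0008 -0.0013] jig [-66.3  60.6] z 0.0731 F [-0.7  0.9 -1. ] yaw 0.1651 w -0.003 tip 0.008 t 11.35 q [ 0.612  0.652  1.586 -0.     0.905 -1.124]
```

View pics/w7.png

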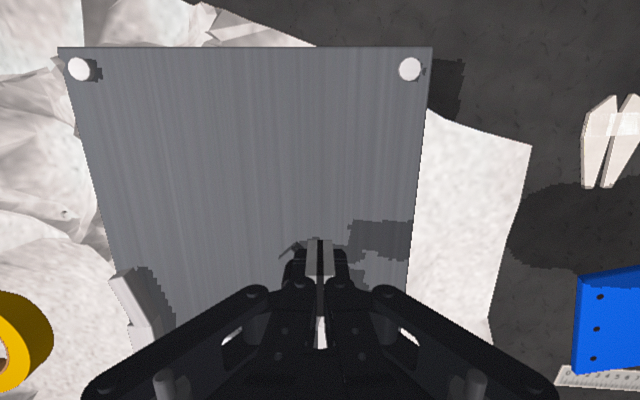

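The latch end shows at (290,250), just ahead of the fingers, so it is swinging with them. Continuing.

Call:
apply_moves([
  [0,0.005,0,-0.009,0,0,0],
  [0,0.0115,0,-0.017,0,0,0],
  [0,0.0185,0,-0.0245,0,0,0],
  [0,0.027,0,-0.0305,0,0,0],
  [0,0.0355,0,-0.036,0,0,0],
  [0,0.045,0,-0.04,0,0,0],
  [0,0.048,0,-0.04,0,0,0],
  [0,0.048,0,-0.04,0,0,0],
])

```text
clock: 12.15
ee_pos: [0.5035, 0.3573, 0.073]
tool_rot: [-1.571, 0.001, 0.166]
wrist_force: [-0.2, 0.6, -0.5]
width: 0.004
```

Call:
apply_moves([
  [0,0.001,0,0,0,0,0],
  [0,0.002,0,0,0,0,0],
  [0,0.003,0,0,0,0,0],
  [0,0.003,0,0,0,0,0],
])

```text
clock: 12.55
ee_pos: [0.5057, 0.3579, 0.0731]
tool_rot: [-1.571, 0.001, 0.166]
wrist_force: [-0.5, -0.0, -0.7]
width: 0.0
```

```bash
python3 -c "
from h import *
go(-14,20,.073)"
```

```text
shift [ 0.0018  0.0001 -0.0015] turn [ 0.0006  0.0005 -0.0013] jig [-15.8  21.5] z 0.0731 F [-0.5 -0.  -0.7] yaw 0.1664 w 0.0 tip 0.008 t 12.55 q [ 0.52   0.679  1.518 -0.     0.946 -1.218]
```

Slow final push of the latch until it meets its stop.

Call:
apply_moves([
  [0,0.001,0,0,0,0,0],
  [0,0.002,0,0,0,0,0],
  [0,0.002,0,0,0,0,0],
])

```text
clock: 12.85
ee_pos: [0.5076, 0.358, 0.073]
tool_rot: [-1.571, 0.002, 0.166]
wrist_force: [-2.4, -1.7, 0.3]
width: -0.006
```

Call:
apply_moves([
  [0,0.001,0,0,0,0,0],
  [0,0.001,0,0,0,0,0],
])

```text
clock: 13.05
ee_pos: [0.5078, 0.358, 0.0729]
tool_rot: [-1.572, 0.003, 0.166]
wrist_force: [-7.7, -1.2, 3.2]
width: 0.004
```

Call:
apply_moves([
  [0,0.001,0,0,0,0,0],
  [0,0.001,0,0,0,0,0],
])

```text
clock: 13.25
ee_pos: [0.508, 0.358, 0.0728]
tool_rot: [-1.572, 0.005, 0.166]
wrist_force: [-11.5, -2.1, 7.5]
width: -0.002
```

The latch is at its stop (force rising to 11 N, no more travel). I'll back off, rise and check.

Call:
apply_moves([
  [0,-0.008,0,0,0,0,0],
  [0,-0.025,0,0,0,0,0],
  [0,-0.04,-0.02,0,0,0,0],
  [0,-0.06,-0.06,0,0,0,0],
  [0,-0.1,-0.09,0,0,0,0],
  [0,-0.14,-0.1,0.03,0,0,0],
  [0,-0.18,-0.1,0.06,0,0,0],
  [0,-0.2,-0.1,0.1,0,0,0],
  [0,-0.2,-0.1,0.14,0,0,0],
  [0,-0.2,-0.1,0.18,0,0,0],
  [0,-0.2,-0.1,0.18,0,0,0],
])

```text
clock: 14.35
ee_pos: [0.2821, 0.5074, 0.1735]
tool_rot: [-1.568, -0.001, 0.169]
wrist_force: [-0.0, 0.5, -0.4]
width: 0.0
```

Run:
```python
from h import *
C=cam("top");im=optics.camera("top")[:,:,::-1].copy();cv2.imwrite("pics/t8.png",im)
sd=optics.camera("side")[:,:,::-1]
go(0,0,.1)
g=cv2.resize(im[145:285,225:345],None,fx=4.2,fy=4.2,interpolation=cv2.INTER_CUBIC)
for x,y,z in((4,20,.0785),(15,55,.046),(15,-55,.046)): print(((proj(C,[*w(x,y),z])[0]-[225,145]+.5)*4.2-.5).round(),end=" ")
o=np.zeros((588,800,3),np.uint8);o[:,:504]=g;o[:222,504:]=cv2.resize(sd[150:240,310:430],(296,222));cv2.imwrite("pics/c8.png",o)
```

```text
shift [ 0.2116  0.0729 -0.2023] turn [ 0.0005  0.0018 -0.0009] jig [-211.9  201.9] z 0.173 F [-0.2 -0.   0.4] yaw 0.1677 w -0.001 tip 0.008 t 14.45 q [ 0.956  0.5    1.544  0.     1.099 -0.783]
[200. 269.] [155. 264.] [306. 242.]
```

View pics/c8.png

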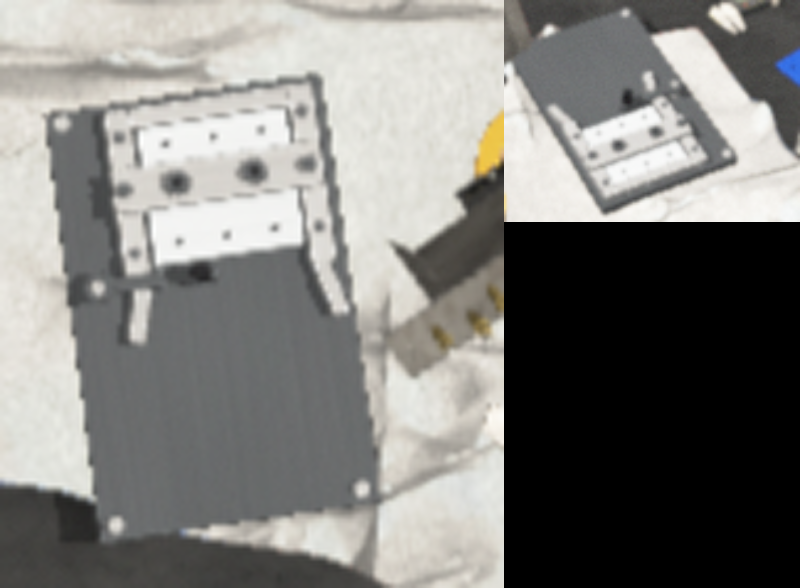

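The picture shows the plate home under the bridge and the latch across behind it, with the pin at (200,271) against a predicted (200,269). I'll measure the plate's rear edge once more before handing in.

Run:
```python
from h import *
C=cam("top");g=cv2.imread("pics/t8.png").min(2).astype(float);b=[]
# subpixel threshold crossing along jig x of interpolated brightness, rear and front edges
def prof(y,xs):
    p=proj(C,np.array([[*w(x,y),.046] for x in xs])).astype(np.float32)
    return cv2.remap(g.astype(np.float32),p[:,:1].copy(),p[:,1:].copy(),cv2.INTER_LINEAR).ravel()
for nm,xs in(("rear",np.arange(5,30,.25)),("front",np.arange(100,125,.25))):
    for y in(-45,-35,-25,-15,-5):
        v=prof(y,xs);th=(v.max()+v.min())/2;k=np.argmax((v>th)!=(v[0]>th));print(nm,y,xs[k],int(v.min()),int(v.max()))
```

```text
rear -45 14.0 100 241
rear -35 14.5 104 240
rear -25 14.0 104 241
rear -15 14.75 104 243
rear -5 14.0 105 242
front -45 114.0 175 243
front -35 103.75 171 242
front -25 113.75 163 243
front -15 113.0 203 242
front -5 113.75 167 242
```

```bash
python3 -c "
from station import bot
print(bot.finish_job())"
```

```text
the job is handed in; nothing more can be done
None
```

I pushed the plate home under the bridge and closed the latch behind it. I then handed the job in after about 14.5 s of robot time; no verdict came back.

**Plate:** I pushed its rear edge with two fingertips, moving it about 7 mm to the left by friction before it reached the flare. I stopped when the force reached about 14 N at the end stop. In the last top view its rear edge is at x ≈ 14.0–14.75 mm (15 is fully home) and straight.

**Latch:** I swung it round by its pin with the gripper shut, until the force rose to about 11 N with no further travel. In the last picture the pin is within about 2 enlarged pixels (roughly 1.5 mm) of its predicted closed position.

**Robot and bystanders:** At hand-in the arm was clear of everything, with the wrist force near zero. I never moved near the bystanders, but I did not measure their positions again at the end.

**Checks that disagreed:**
- One automatic plate measurement in mid-push locked onto the arm instead of the plate, so I ignored it.
- One of the five points on the plate's front edge read 103.75 mm while the others read 113–114. I took it as a false reading, probably one of the plate's holes, because the rear edge was consistent.
- I did not measure the plate's final sideways position separately. I relied on the rails, which leave it only 3 mm of play each side.

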